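Switch on a worktop power box through its child guard

ROBOT

A 6-joint arm with a two-finger parallel gripper is mounted at the origin on a cart in front of the work surface, level with it; the furniture and walls round the work are solid. World frame = base frame: x ahead of the robot, y to its left, z up, the work surface at z = 0. Lengths are in m, angles in rad, forces in N, time in s.
With the tool pointing down it reaches from about 0.225 to 0.875 m from the base axis. Payload 3.4 kg.
Tool frame: the origin (TCP) lies on the mounting face of the last link; the fingertips stand 173 mm ahead of it and the grasp point (between the pads) lies 155 mm ahead of it; y points along the fingers, x is the direction in which the jaws open and shut, and the axes are right-handed (so a half turn about y gives the same grasp; the last joint's range is limited). The gripper opens to 85 mm and grips with 20 to 120 N. Pads are 22 mm wide; open, the fingers measure 114 mm over their backs; the gripper's body (76 mm by 85 mm) begins 54 mm behind the grasp point. The pads swing forward as they close: fully open they stand 13 mm farther back than shut.
Start: joints at [-1.245, 0.276, 1.505, -0, 1.361, -0.121], TCP at [0.248, -0.519, 0.405] pointing down, gripper open.
Joint ranges: [-2.89, 2.89], [-0.75, 2.08], [0.22, 2.7], [-1.18, 4.32], [0.11, 2.71], [-2.7, 2.7]. Speed limits (rad/s): [2.57, 2.57, 3.14, 3.14, 3.14, 3.14].

INTERFACE

Orientations are given as a unit quaternion [w, x, y, z].
In Python, from rig import manip, vision, ticket gives the robot as it stands.
- The arm moves only by the tool arm_command, never from a script. Its argument "increments" is one flat list of numbers, 7 for each row, row after row: the turn, a rotation vector about the tool's x, y, z in rad, then the shift along the tool's x, y, z in cm, then the closure, from 0 (fully open) to 1 (shut). In form: [wx, wy, wz, tx, ty, tz, hand, wx, wy, wz, tx, ty, tz, hand, ...]. A call has 1 to 8 rows; each row shifts and turns the commanded pose from where the row before left it, along the tool's axes as they then stand; what a row does not reach is not made up. A row lasts 1/8 s, in which the tool goes at most 62.5 mm and 10.7 degrees, less where a joint would pass 70% of its speed; a pose out of reach is approached as far as the arm can. A call is refused whole if a number of a shift passes 6.25 or a number of a turn 0.188, either way. A call with a gripper value outside its range is refused whole. The fingers move at their own pace and stop on an object; "grip_force" is the grip in N (left out, the last holds). Time passes only in rows, so rows that do not move let the fingers close. It gives the time, the measured TCP pose, the force and the opening at its end, in the units of the state.
- manip.get_state(): the state, without advancing time (a new reading comes with each control period).
- vision.get_image(name): name is "scene" or "top" or "wrist"; returns the picture (480x640x3 uint8, red, green, blue); there is no depth.
- vision.camera_params(name): a dict with "vfov" (degrees; the focal length in pixels is half the picture's height over the tangent of half this angle, whatever the lens; pixels are square), "cx", "cy" (the principal point, pixels), "R" (3x3) and "t" (3): a world point X has camera coordinates R X + t. Camera axes: x right, y down, z forward; pixel columns grow to the right and rows downward; lengths in m; the calibration is good to about 2 mm. A picture is of the moment at which its call begins: read the wrist's pose just before it. camera_params takes no time and is no camera call; for the wrist camera it gives the pose at the moment of the call.
- ticket.sign_off(): hands the job in, once; it reports no verdict.
The state is a dict: "clock": time; "qpos": joint angles; "qd": joint speeds; "effort": joint torques, N m; "position": TCP position; "ee_rot": TCP orientation; "contact_force": force on the tool from outside, world axes, zero at the start; "moment": the same for the moment, N m; "width": finger opening in m.
Only numpy, scipy, OpenCV 4.12 (cv2) and the standard library are available. Lean on these libraries where they do the work, as an engineer would, in place of code of your own. Each camera call takes 0.05 s, during which the arm holds its last target.

TASK

Switch on the power box on the worktop: reach down through the windows of its steel child guard and press the wide paddle lever fully down first, then the lever with the small round end fully down too. Do not touch the guard frame, leave the salt shaker, spice jar and tin standing where they are, and finish with the hand clear of everything, both levers staying down.

Things in the scene. Friction and masses are not known exactly. Their poses are not given: they have to be found in the camera images.
- console: White plastic power box fixed to the worktop, 108 (x) x 218 (y) x 55 mm high, two round sockets in its front. Origin: centre of its underside, on the worktop. x points to its rear (away from the robot, give or take its yaw), y to its left side, z up. Wall cabinets overhang from 0.41 m up, their fronts 0.55 to 0.6 m ahead of the robot: a hand leaning a little back to the robot clears them.
- guard: Flat steel child guard fixed on the console with six thin posts; same origin and axes as the console. A frame 108 (x) x 218 (y) mm, 5 mm thick, its top 105 mm above the worktop (screw heads to 106.5 mm), bars 14 mm wide. Two windows side by side, each 80 (x) x 88 (y) mm, centred at x = 0, y = +51 mm and y = -51 mm. Each window has one lever under it; which lever is in which window varies.
- paddle (a joint): The wide black lever, ending in a flat rectangular pad 36 (x) x 50 (y) mm. Its hinge lies along the console's y, 75 mm above the worktop and 50 mm behind (+x of) the console's centre, under the guard's rear bar. Joint value: 0 = fully up, 0.36 rad = fully down on its stop; it starts between 0 and 0.08. It has no spring: it resists with about 4 N of friction at the pad and stays where it is left.
- paddle_pad (a point): Centre of the top face of the wide paddle's pad, 51 mm from the hinge. The console's axes tilted with the lever. The pad's top is about 89 mm above the worktop when fully up and about 71 mm when fully down (16 mm and 34 mm below the guard's top); from above it always lies within 2 mm of the centre of its guard window.
- stick (a joint): The thin black lever, an 8 mm rod ending in a flat round pad 26 mm across. Its hinge lies along the console's y, 75 mm above the worktop and 50 mm behind (+x of) the console's centre, under the guard's rear bar. Joint value: 0 = fully up, 0.36 rad = fully down on its stop; it starts between 0 and 0.08. It has no spring: it resists with about 4 N of friction at the pad and stays where it is left.
- stick_pad (a point): Centre of the top face of the thin lever's round pad, 51 mm from the hinge. The console's axes tilted with the lever. The pad's top is about 89 mm above the worktop when fully up and about 71 mm when fully down (16 mm and 34 mm below the guard's top); from above it always lies within 2 mm of the centre of its guard window.
- salt_shaker: Salt shaker with a metal top, 44 mm across, 90 mm high, stands loose near the console's left (+y) end. Origin: centre of its underside, z up.
- spice_jar: Spice jar with a green cap, 46 mm across, 106 mm high, stands loose near the console's right (-y) end. Origin: centre of its underside, z up.
- small_tin: Small food tin, 57 mm across, 72 mm high, stands loose behind the console. Origin: centre of its underside, z up.
Mind the look-alikes: they are no part of the job. What is shaped like the salt_shaker but blue or turquoise is not meant.

How it is judged:
On the way, in this order (a step that is already met when the one before it is completed fails the run):
1. the wide paddle is pressed fully down while the round-ended lever is still up (value of joint paddle above 0.3 rad and value of joint stick below 0.15 rad), for 0.1 s.
2. then the round-ended lever is pressed fully down (value of joint stick above 0.3 rad), for 0.1 s.
At the end, for the whole second after the job is handed in: Both levers rest fully down (joint above 0.30 of 0.36 rad, which is within about 3 mm of the stop); salt shaker, spice jar and tin upright and within 20 mm of where they stood (value of joint each of paddle, stick above 0.3 rad and velocity of joint each of paddle, stick below 0.05 rad/s and distance of each of salt_shaker, spice_jar, small_tin from where it was at the start of the episode below 0.02 m and angle between each of salt_shaker, spice_jar, small_tin's own z axis and vertical below 0.25 rad); the robot touches nothing.
It fails at once if the hand or arm touches the guard frame (more than 0.5 N) (contact force between any of the fingers, the arm and guard above 0.5 N).
It fails at once if a bystander is lifted, tipped or pushed more than 20 mm (not (distance of each of salt_shaker, spice_jar, small_tin from where it was at the start of the episode below 0.02 m and angle between each of salt_shaker, spice_jar, small_tin's own z axis and vertical below 0.25 rad)).
It also fails if it takes over 40 s, if anything falls off the work surface, if the arm or the gripper's body presses on something with over 40 N, if the wrist force passes 120 N, or if a joint passes its speed limit or range.

## Working session

There is one attempt and no reset: what is moved stays moved. The work goes in short steps, Python scripts to look and compute and a tool call to move; the robot and the scene stay as the last step left them, time stands still between calls to the robot, and variables do not carry over. Pictures are saved under pics/ and viewed, and the job is handed in when it is done.

Besides the shell and the picture viewer there is one more tool, called by a JSON object that holds its "fn" and its "kwargs". arm_command: Moves the arm, as the interface text tells. Its arguments: {"type":"object","properties":{"increments":{"type":"array"},"grip_force":{"type":"number"}},"required":["increments"]}

```bash
mkdir -p pics; ls; python3 - <<'E'
from rig import manip, vision, ticket
import cv2,json
print(manip.get_state())
for n in("scene","top","wrist"):
    print(n,vision.camera_params(n))
    cv2.imwrite(f"pics/{n}0.png",vision.get_image(n)[:,:,::-1])
E
```

```text
pics
{'clock': 0.0, 'qpos': array([-1.24501597e+00,  2.76630881e-01,  1.50617121e+00,  2.05122520e-05,
        1.36069403e+00, -1.20991090e-01]), 'qd': array([-0.00068089,  0.00030951,  0.00139862, -0.00057572,  0.0006751 ,
       -0.00073585]), 'effort': array([-1.81007584e-05, -4.16775262e+01, -2.45805770e+01, -4.16543098e-04,
        1.11028960e-02, -1.48342275e-05]), 'position': array([ 0.24836637, -0.51835563,  0.40380377]), 'ee_rot': array([ 0.59877189, -0.59791142,  0.37732891, -0.37629383]), 'contact_force': array([-0.0440398 ,  0.03138081,  0.17386519]), 'moment': array([-0.00412283,  0.01996207,  0.01942565]), 'width': 0.08581601863412858}
scene {'vfov': 57.24091957266709, 'cx': 313.0997373350785, 'cy': 234.82328517472342, 'R': array([[ 0.59534408, -0.80330553,  0.01629857],
       [-0.50520978, -0.39003929, -0.76982623],
       [ 0.62476276,  0.4500773 , -0.6380454 ]]), 't': array([-0.22720505,  0.3604671 ,  0.56094391])}
top {'vfov': 42.27024480045891, 'cx': 320.13676150404285, 'cy': 243.71878930031596, 'R': array([[-0.01151631, -0.99987654,  0.01069045],
       [-0.99109278,  0.0099953 , -0.13279754],
       [ 0.13267429, -0.01212457, -0.99108553]]), 't': array([0.07821123, 0.4987161 , 1.15027562])}
wrist {'vfov': 58.464501531423416, 'cx': 319.0487212577753, 'cy': 241.70604004802885, 'R': array([[ 4.32363724e-01, -9.01698810e-01, -9.30378853e-04],
       [-8.58994753e-01, -4.12200503e-01,  3.03675418e-01],
       [-2.74207266e-01, -1.30499044e-01, -9.52775091e-01]]), 't': array([-0.57379398, -0.0392866 ,  0.37853894])}
```

View pics/scene0.png

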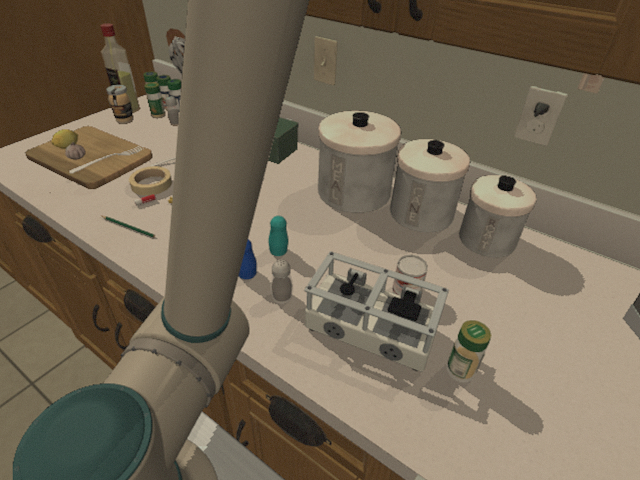

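View pics/top0.png

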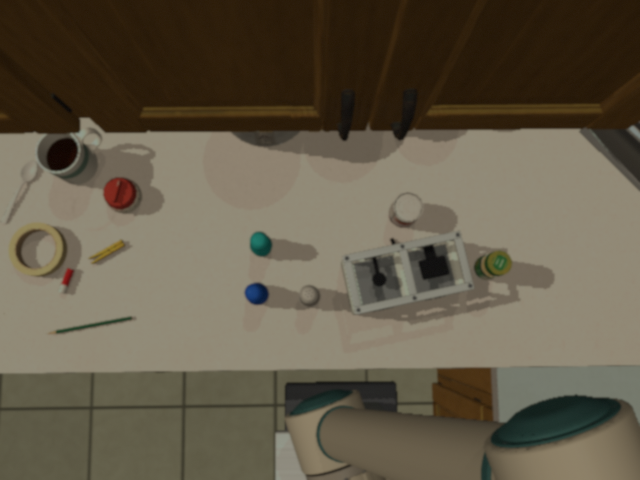

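View pics/wrist0.png

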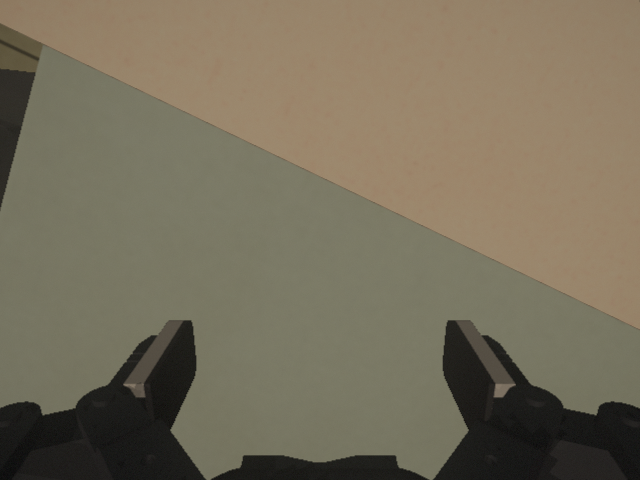

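The scene view shows the guarded box. The wide paddle is in the right (-y) window, at about (434,263) in the top view. The round-ended lever is in the left window, at about (379,279). I'll enlarge the box.

```bash
python3 - <<'E'
import cv2
a=cv2.imread("pics/top0.png")[220:325,330:520]; cv2.imwrite("pics/topc.png",cv2.resize(a,None,fx=4.2,fy=4.2,interpolation=cv2.INTER_CUBIC))
a=cv2.imread("pics/scene0.png")[245:375,295:495]; cv2.imwrite("pics/scenec.png",cv2.resize(a,None,fx=4,fy=4,interpolation=cv2.INTER_CUBIC))
E
```

```text
(no output)
```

View pics/topc.png

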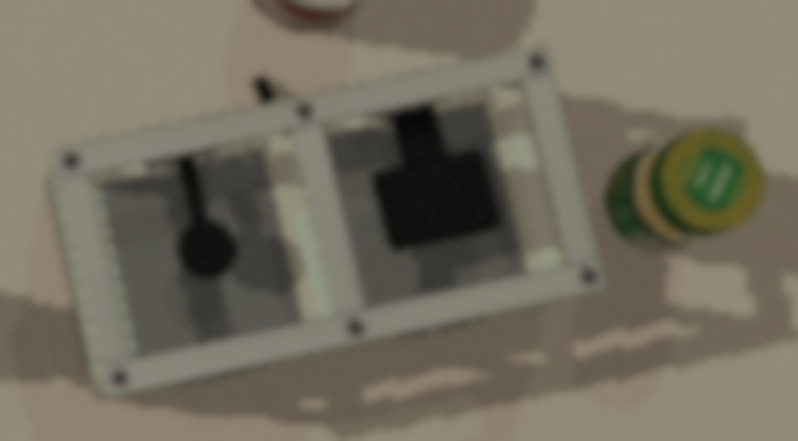

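View pics/scenec.png

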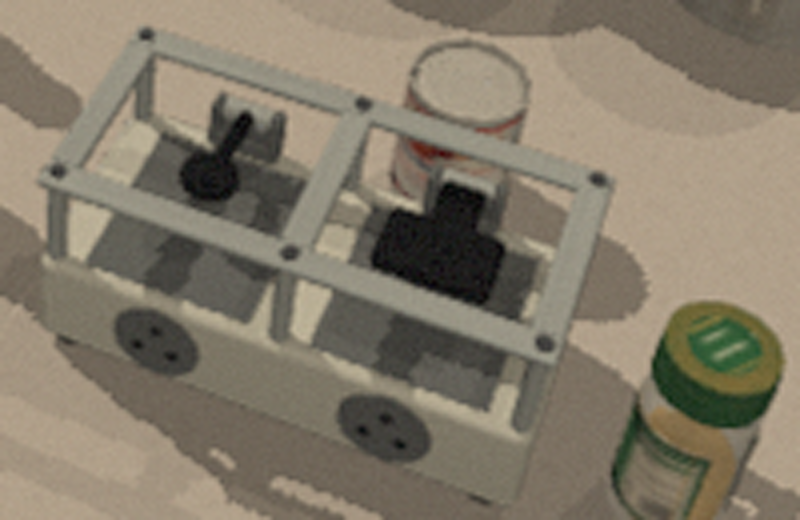

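```bash
cat > h.py <<'E'
import numpy as np, cv2
from rig import manip, vision, ticket
from scipy.optimize import least_squares
from scipy.spatial.transform import Rotation as Rot
def proj(n,X,cp=None):
    c=cp or vision.camera_params(n); f=240/np.tan(np.radians(c['vfov']/2))
    p=np.atleast_2d(X)@c['R'].T+c['t']; return np.c_[c['cx']+f*p[:,0]/p[:,2],c['cy']+f*p[:,1]/p[:,2]]
def hit(n,uv,z,cp=None):
    c=cp or vision.camera_params(n); f=240/np.tan(np.radians(c['vfov']/2))
    d=np.c_[(np.atleast_2d(uv)-[c['cx'],c['cy']])/f,np.ones(len(np.atleast_2d(uv)))]@c['R']
    o=-c['R'].T@c['t']; return o+d*((z-o[2])/d[:,2])[:,None]
def q2R(q): return Rot.from_quat(np.roll(q,-1)).as_matrix()
E
python3 - <<'E'
from h import *
T=np.array([(70,160),(304,110),(537,62),(588,276),(355,327),(119,377)]);T=(T+.5)/4.2-.5+[330,220]
S=np.array([(147,35),(363,104),(598,180),(545,343),(290,253),(58,172)]);S=(S+.5)/4-.5+[295,245]
L=np.array([(1,1),(1,0),(1,-1),(-1,-1),(-1,0),(-1,1)])
def W(p,z=.106):
    c,s=np.cos(p[2]),np.sin(p[2]); l=L*[p[3],p[4]]
    return np.c_[p[0]+c*l[:,0]-s*l[:,1],p[1]+s*l[:,0]+c*l[:,1],0*l[:,0]+z]
for nm,g in (("both",(0,1)),("top",(0,)),("scene",(1,))):
    r=lambda p:np.concatenate([(proj(n,W(p))-O).ravel() for i,(n,O) in enumerate((("top",T),("scene",S))) if i in g])
    o=least_squares(r,[.4,-.1,.2,.047,.102]); print(nm,o.x.round(4),np.abs(o.fun).max())
p=o.x if 0 else least_squares(lambda p:np.concatenate([(proj("top",W(p))-T).ravel(),(proj("scene",W(p))-S).ravel()]),[.4,-.1,.2,.047,.102]).x
c,s=np.cos(p[2]),np.sin(p[2]);R=np.array([[c,-s],[s,c]])
for nm,t,sc in (("paddle",(437,200),(438,255)),("stick",(207,249),(210,176))):
    a=(np.array(t)+.5)/4.2-.5+[330,220]; b=(np.array(sc)+.5)/4-.5+[295,245]
    for z in (.082,.086,.089): print(nm,z,[(R.T@(hit(n,u,z)[0,:2]-p[:2])).round(4) for n,u in(("top",a),("scene",b))])
b=np.array([(503,265),(309,296)]);print(hit("top",b,.1))
# bystanders
print("shaker top",hit("top",(309,295),.09),hit("scene",(281,262),.09)); print("jar top",hit("top",(498,263),.106),hit("scene",(474,334),.106))
print("tin",hit("top",(406,208),.072))
st=manip.get_state();Rt=q2R(st['ee_rot']);print(Rt.round(3))
cp=vision.camera_params("wrist");print("cam in tool",(Rt.T@(-cp['R'].T@cp['t']-st['position'])).round(4),(cp['R']@Rt).round(3))
E
```

```text
both [ 0.4397 -0.0838  0.1998  0.0468  0.1021] 1.266388732870837
top [ 0.4383 -0.082   0.1986  0.0469  0.1019] 0.19305128895325652
scene [ 0.4412 -0.0852  0.2015  0.0469  0.102 ] 0.15125473696531344
paddle 0.082 [array([-0.0019, -0.0495]), array([ 0.0011, -0.0523])]
paddle 0.086 [array([-0.0021, -0.0487]), array([-0.0026, -0.0527])]
paddle 0.089 [array([-0.0022, -0.048 ]), array([-0.0053, -0.053 ])]
stick 0.082 [array([-0.0017,  0.0528]), array([0.0013, 0.0495])]
stick 0.086 [array([-0.002 ,  0.0533]), array([-0.0024,  0.0483])]
stick 0.089 [array([-0.0021,  0.0536]), array([-0.0051,  0.0474])]
[[ 0.44871647 -0.2539725   0.1       ]
 [ 0.39705884  0.09449974  0.1       ]]
shaker top [[0.39934019 0.09454977 0.09      ]] [[0.40672744 0.093061   0.09      ]]
jar top [[ 0.45181735 -0.24335019  0.106     ]] [[ 0.44905275 -0.24922737  0.106     ]]
tin [[ 0.55967526 -0.08710664  0.072     ]]
[[ 0.432 -0.     0.902]
 [-0.902  0.001  0.432]
 [-0.001 -1.     0.   ]]
cam in tool [-0.0007  0.0319  0.0777] [[ 1.    -0.001  0.   ]
 [ 0.    -0.304 -0.953]
 [ 0.001  0.953 -0.304]]
```

```bash
cat >> h.py <<'E'
def tgtR(psi=0.2,l=0.12):
    y=np.array([np.cos(psi)*np.sin(l),np.sin(psi)*np.sin(l),-np.cos(l)])
    x=np.array([np.cos(psi)*np.cos(l),np.sin(psi)*np.cos(l),np.sin(l)]); return np.c_[x,y,np.cross(x,y)]
def plan(tip,R,n,rd=2,tipl=.173):
    st=manip.get_state(); R0=q2R(st['ee_rot']); p0=st['position']; p1=np.array(tip)-tipl*R[:,1]
    print("tip now",(p0+tipl*R0[:,1]).round(4),"tcp to",p1.round(3))
    dw=Rot.from_matrix(R0.T@R).as_rotvec()/n; P,Q=p0,R0
    for i in range(n):
        sh=Q.T@((p1-P)/(n-i))*100; w=np.round(Rot.from_matrix(Q.T@R).as_rotvec()/(n-i),3); sh=np.round(sh,rd)
        print([float(v) for v in w]+[float(v) for v in sh]); P=P+Q@sh/100; Q=Q@Rot.from_rotvec(w).as_matrix()
E
python3 - <<'E'
from h import *
print(hit("top",[(320,131),(500,131)],.41))
plan([.450,-.134,.16],tgtR(),8)
E
```

```text
[[ 0.59971498  0.07587838  0.41      ]
 [ 0.59778654 -0.16338448  0.41      ]]
tip now [ 0.2483 -0.5182  0.231 ] tcp to [ 0.43  -0.138  0.332]
[0.01, -0.165, -0.013, -3.31, 0.91, 4.1]
[0.01, -0.165, -0.013, -2.6, 0.91, 4.58]
[0.01, -0.165, -0.013, -1.83, 0.93, 4.93]
[0.01, -0.165, -0.013, -1.0, 0.97, 5.16]
[0.01, -0.166, -0.013, -0.16, 1.01, 5.24]
[0.01, -0.165, -0.012, 0.7, 1.06, 5.19]
[0.009, -0.166, -0.013, 1.53, 1.13, 5.0]
[0.01, -0.165, -0.012, 2.31, 1.2, 4.66]
```

{"fn": "arm_command", "kwargs": {"increments": [0.01,-0.165,-0.013,-3.3,0.9,4.1,1,0.01,-0.165,-0.013,-2.6,0.9,4.6,1,0.01,-0.165,-0.013,-1.8,0.9,4.9,1,0.01,-0.165,-0.013,-1.0,0.9,5.1,1,0.01,-0.165,-0.013,-0.2,0.9,5.2,1,0.01,-0.165,-0.013,0.7,0.9,5.1,1,0,0,0,0,0,0,1]}}

```text
clock: 1.02
position: [0.3835, -0.2322, 0.3533]
ee_rot: [0.709, -0.701, 0.013, -0.078]
contact_force: [-0.7, -0.9, 0.1]
width: -0.0003
```

```bash
python3 - <<'E'
from h import *
s=manip.get_state();print(s['clock'],s['contact_force'],s['width'],s['qpos'])
plan([.450,-.134,.15],tgtR(),3)
cv2.imwrite("pics/w1.png",vision.get_image("wrist")[:,:,::-1])
E
```

```text
1.025 [-0.69841399 -0.86471419  0.08107532] -0.0002588719537681433 [-0.72836909  0.10166015  1.8692459   0.07365705  1.10585128 -0.63077195]
tip now [ 0.3996 -0.2313  0.1811] tcp to [ 0.43  -0.138  0.322]
[0.006, -0.109, -0.008, 1.02, 1.21, 3.29]
[0.006, -0.109, -0.009, 1.36, 1.23, 3.15]
[0.006, -0.11, -0.008, 1.69, 1.27, 2.98]
```

View pics/w1.png

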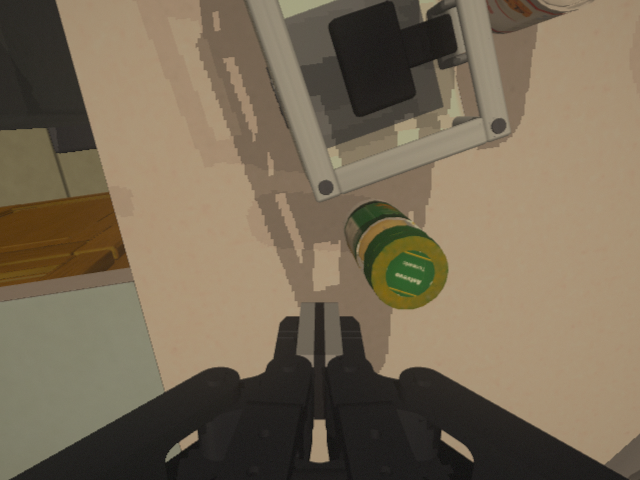

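The wrist view shows the shut fingertips at about (320,305). The knuckles flare out about 46 mm behind the tips, which clears the guard at full depth. The paddle window lies ahead at the upper centre.

{"fn": "arm_command", "kwargs": {"increments": [0.006,-0.109,-0.008,1.0,1.2,3.3,1,0.006,-0.109,-0.009,1.4,1.2,3.1,1,0.006,-0.11,-0.008,1.7,1.3,3.0,1,0,0,0,0,0,0,1,0,0,0,0,0,0,1]}}

```text
clock: 1.7
position: [0.4304, -0.143, 0.3227]
ee_rot: [0.705, -0.7, -0.111, 0.026]
contact_force: [0.8, -1.1, -0.3]
width: -0.0004
```

```bash
python3 - <<'E'
from h import *
s=manip.get_state();print(s['clock'],s['contact_force'],s['width'],s['qpos'])
plan([.450,-.134,.12],tgtR(),1)
cp=vision.camera_params("wrist")
cv2.imwrite("pics/w2.png",vision.get_image("wrist")[:,:,::-1])
c,sn=np.cos(.2),np.sin(.2);R=np.array([[c,-sn],[sn,c]])
for l,z in (((0,-51),.086),((0,51),.086),((-47,-102),.106),((-47,0),.106),((47,0),.106),((47,-102),.106),((-47,102),.106)):
    w=R@(np.array(l)/1e3)+[.4397,-.0838]; print(l,w.round(4),proj("wrist",[[*w,z]],cp).round(1))
cv2.imwrite("pics/t2.png",cv2.resize(vision.get_image("top")[150:350,300:560,::-1],None,fx=3,fy=3,interpolation=cv2.INTER_CUBIC))
E
```

```text
1.7 [ 0.78023677 -1.09770517 -0.31426125] -0.0003716029897914863 [-0.50632953  0.13141578  1.9211165   0.08928751  0.99624346 -0.74518107]
tip now [ 0.4509 -0.1395  0.151 ] tcp to [ 0.43  -0.138  0.292]
[0.004, -0.006, 0.001, -0.35, 3.08, 0.5]
(0, -51) [ 0.4498 -0.1338] [[304.4 254. ]]
(0, 51) [ 0.4296 -0.0338] [[300.6  32.9]]
(-47, -102) [ 0.4139 -0.1931] [[213.7 370.4]]
(-47, 0) [ 0.3936 -0.0931] [[193.8 159.4]]
(47, 0) [ 0.4858 -0.0745] [[413. 155.]]
(47, -102) [ 0.506  -0.1744] [[400.7 356.5]]
(-47, 102) [0.3734 0.0068] [[ 165.2 -142.3]]
```

View pics/w2.png

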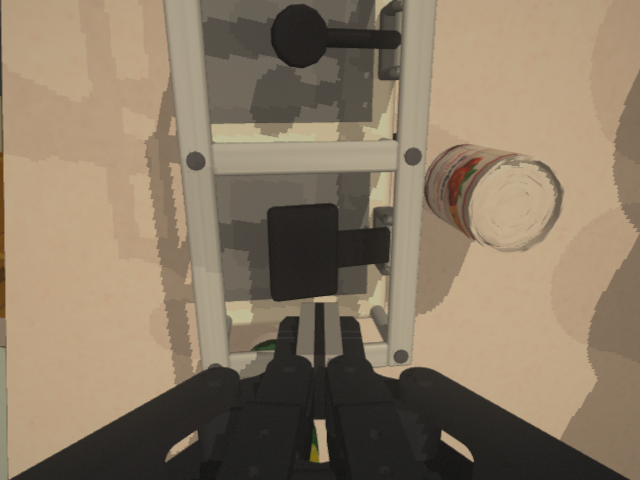

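View pics/t2.png

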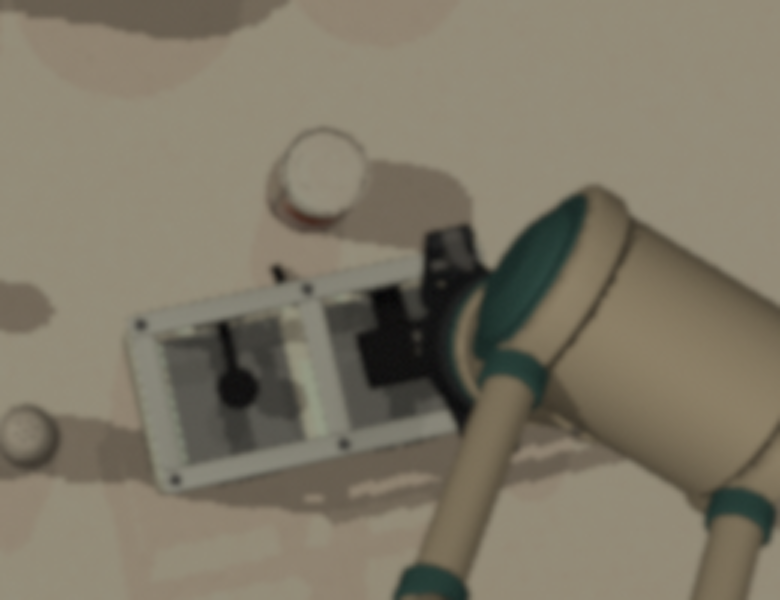

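The wrist view confirms the fit: screws predicted within about 2 px, and the pad centre at (304,252) against (304,254) predicted. Next I'll centre over the pad and start down.

{"fn": "arm_command", "kwargs": {"increments": [0.004,-0.006,0.001,0.0,1.5,0.5,1,0,0,0,-0.2,1.5,0,1,0,0,0,0,0,0,1]}}

```text
clock: 2.17
position: [0.43, -0.1363, 0.2909]
ee_rot: [0.708, -0.697, -0.112, 0.03]
contact_force: [-0.5, -0.3, -0.3]
width: -0.0003
```

```bash
python3 - <<'E'
from h import *
s=manip.get_state();print(s['clock'],s['contact_force'])
plan([.450,-.134,.072],tgtR(),6)
E
```

```text
2.175 [-0.470427   -0.28823241 -0.33970389]
tip now [ 0.4496 -0.1317  0.1191] tcp to [ 0.43  -0.138  0.244]
[-0.001, 0.0, -0.001, -0.1, 0.78, -0.03]
[-0.001, 0.0, -0.0, -0.1, 0.78, -0.03]
[-0.0, 0.0, -0.001, -0.1, 0.78, -0.03]
[-0.001, 0.0, -0.0, -0.11, 0.78, -0.03]
[-0.0, 0.0, -0.001, -0.11, 0.78, -0.03]
[-0.001, 0.001, -0.0, -0.1, 0.77, -0.03]
```

{"fn": "arm_command", "kwargs": {"increments": [0,0,0,-0.1,0.8,-0.05,1,0,0,0,-0.1,0.8,-0.05,1,0,0,0,-0.1,0.8,-0.05,1,0,0,0,-0.1,0.8,-0.05,1,0,0,0,-0.1,0.8,0,1,0,0,0,0,0,0,1]}}

```text
clock: 2.92
position: [0.431, -0.1384, 0.2515]
ee_rot: [0.707, -0.698, -0.113, 0.029]
contact_force: [-0.1, 0.6, 0.3]
width: -0.0
```

```bash
python3 - <<'E'
from h import *
s=manip.get_state();print(s['clock'],s['contact_force'])
plan([.450,-.134,.070],tgtR(),2)
cv2.imwrite("pics/w3.png",vision.get_image("wrist")[:,:,::-1])
E
```

```text
2.925 [-0.10637318  0.56714505  0.29564695]
tip now [ 0.4511 -0.1341  0.0798] tcp to [ 0.43  -0.138  0.242]
[-0.001, 0.001, -0.0, -0.12, 0.48, 0.03]
[-0.001, 0.001, -0.001, -0.12, 0.48, 0.03]
```

View pics/w3.png

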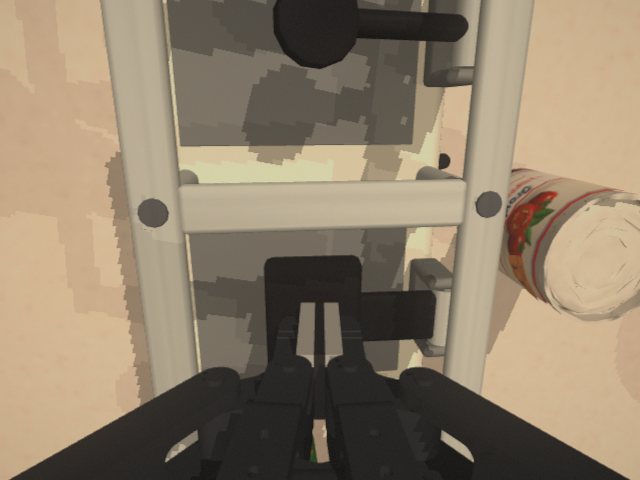

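The tips are over the pad, centred in the window and clear of the frame bars. I'll go on down in small steps, watching the force.

{"fn": "arm_command", "kwargs": {"increments": [0,0,0,-0.1,0.4,0,1,0,0,0,0,0.3,0,1]}}

```text
clock: 3.22
position: [0.4312, -0.1385, 0.2453]
ee_rot: [0.707, -0.698, -0.114, 0.029]
contact_force: [-0.3, 0.3, 3.4]
width: -0.0001
```

{"fn": "arm_command", "kwargs": {"increments": [0,0,0,0,0.2,0,1]}}

```text
clock: 3.35
position: [0.4314, -0.1385, 0.2433]
ee_rot: [0.707, -0.698, -0.113, 0.029]
contact_force: [-2.5, 1.0, 13.5]
width: -0.0
```

{"fn": "arm_command", "kwargs": {"increments": [0,0,0,0,0.1,0,1]}}

```text
clock: 3.48
position: [0.4315, -0.1385, 0.2432]
ee_rot: [0.707, -0.698, -0.114, 0.029]
contact_force: [-4.6, 0.6, 18.9]
width: -0.0003
```

The force rose to 19 N with only 0.1 mm of travel and the tips at about 71.5 mm, so the paddle is on its stop. I'll hold a moment, then lift out straight.

{"fn": "arm_command", "kwargs": {"increments": [0,0,0,0,0,0,1,0,0,0,0.1,-0.8,0,1,0,0,0,0.2,-1.5,0,1,0,0,0,0.2,-1.7,0,1,0,0,0,0.2,-1.7,0,1,0,0,0,0.2,-1.7,0,1,0,0,0,0,0,0,1]}}

```text
clock: 4.35
position: [0.4317, -0.1386, 0.3174]
ee_rot: [0.706, -0.698, -0.114, 0.028]
contact_force: [-0.2, 1.1, 0.0]
width: -0.0
```

```bash
python3 - <<'E'
from h import *
s=manip.get_state();print(s['clock'],s['contact_force'])
plan([.4296,-.0338,.14],tgtR(),3)
cp=vision.camera_params("wrist")
cv2.imwrite("pics/w4.png",vision.get_image("wrist")[:,:,::-1])
c,sn=np.cos(.2),np.sin(.2);R=np.array([[c,-sn],[sn,c]])
for th in (0.05,.3,.36):
  # pad front edge corners, local
  H=np.array([.05,.075]); pts=[]
  for d,h in ((.051,0),(.069,0)):
    # zero angle offset: pad top at z .089 up, .071 down
    zc=.089-th/.36*.018; sl=-(.013)/.051
    pts.append((.05-.051*1-(d-.051),zc-(d-.051)*np.tan(th-.18)))
  for y in (-.076,-.026):
    w=R@np.array([pts[1][0],y])+[.4397,-.0838]; print(th,y,proj("wrist",[[*w,pts[1][1]]],cp).round(1))
E
```

```text
4.35 [-0.21198605  1.12843287  0.02014294]
tip now [ 0.4523 -0.1345  0.1457] tcp to [ 0.409 -0.038  0.312]
[0.0, 0.001, 0.0, -0.08, 0.18, 3.44]
[0.0, 0.001, 0.001, -0.08, 0.18, 3.44]
[0.0, 0.0, 0.0, -0.09, 0.18, 3.43]
0.05 -0.076 [[264.2 316.5]]
0.05 -0.026 [[260.4 220.9]]
0.3 -0.076 [[264.2 301.9]]
0.3 -0.026 [[260.6 212.3]]
0.36 -0.076 [[264.2 298.6]]
0.36 -0.026 [[260.7 210.4]]
```

View pics/w4.png

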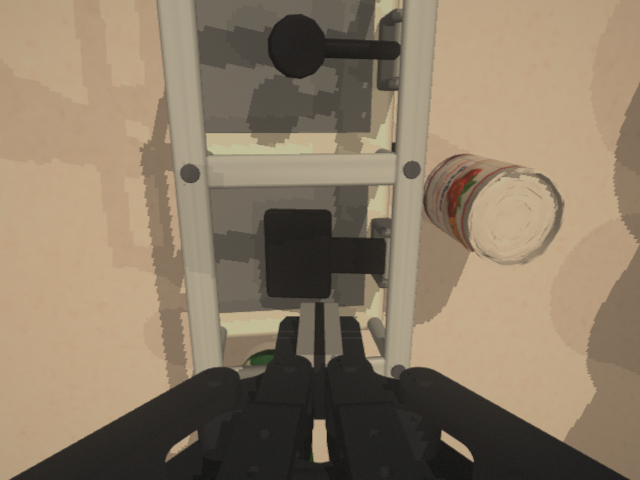

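The paddle stays down: its left edge spans rows 210 to 297, which matches the 0.36 rad prediction. Next is the stick.

{"fn": "arm_command", "kwargs": {"increments": [0,0,0,-0.1,0,3.4,1,0,0,0,-0.1,0.2,3.4,1,0,0,0,-0.1,0.2,3.4,1,0,0,0,0,0,0,1,0,0,0,0,0,0,1]}}

```text
clock: 5.03
position: [0.4087, -0.0393, 0.312]
ee_rot: [0.707, -0.698, -0.113, 0.029]
contact_force: [0.6, -0.2, -0.6]
width: 0.0001
```

```bash
python3 - <<'E'
from h import *
s=manip.get_state();print(s['clock'],s['contact_force'])
plan([.4296,-.0338,.085],tgtR(),6)
cp=vision.camera_params("wrist")
cv2.imwrite("pics/w5.png",vision.get_image("wrist")[:,:,::-1])
print(proj("wrist",[[.4296,-.0338,.088],[.3936,-.0931,.106],[.4858,-.0745,.106]],cp))
E
```

```text
5.025 [ 0.55896363 -0.20232766 -0.56160932]
tip now [ 0.4288 -0.0351  0.1402] tcp to [ 0.409 -0.038  0.257]
[-0.0, 0.0, -0.0, -0.09, 0.92, 0.02]
[-0.0, 0.0, -0.0, -0.1, 0.91, 0.02]
[-0.0, 0.001, -0.0, -0.09, 0.92, 0.02]
[-0.0, 0.0, -0.0, -0.1, 0.91, 0.02]
[-0.0, 0.001, -0.0, -0.09, 0.92, 0.02]
[-0.001, 0.0, -0.001, -0.1, 0.91, 0.02]
[[309.01008162 272.48917414]
 [213.00762427 392.37154665]
 [407.94146924 378.4893373 ]]
```

View pics/w5.png

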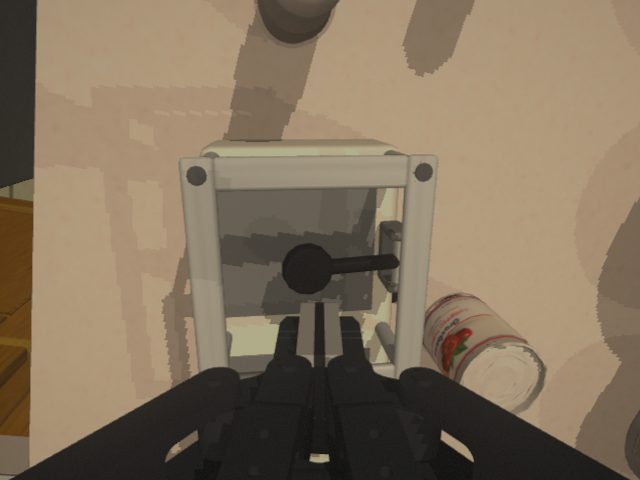

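The round pad is at (308,269) against (309,272) predicted, so it lines up within about 1.5 mm. I'll descend.

{"fn": "arm_command", "kwargs": {"increments": [0,0,0,-0.1,1.0,0.1,1,0,0,0,-0.1,1.0,0.05,1,0,0,0,-0.1,1.0,0,1,0,0,0,-0.1,1.0,0,1,0,0,0,-0.1,1.0,0,1,0,0,0,-0.1,0.7,0,1,0,0,0,0,0,0,1]}}

```text
clock: 5.95
position: [0.4089, -0.0373, 0.2546]
ee_rot: [0.707, -0.698, -0.113, 0.029]
contact_force: [0.4, 1.0, 0.9]
width: -0.0
```

```bash
python3 - <<'E'
from h import *
s=manip.get_state();print(s['clock'],s['contact_force'])
plan([.4296,-.033,.072],tgtR(),2)
E
```

```text
5.95 [0.42470973 1.01228711 0.88764061]
tip now [ 0.429  -0.0329  0.0828] tcp to [ 0.409 -0.037  0.244]
[-0.001, 0.001, -0.0, -0.05, 0.54, 0.0]
[-0.001, 0.001, -0.001, -0.04, 0.54, 0.01]
```

{"fn": "arm_command", "kwargs": {"increments": [0,0,0,-0.1,0.5,0,1,0,0,0,0,0.4,0,1]}}

```text
clock: 6.2
position: [0.4091, -0.0373, 0.2461]
ee_rot: [0.707, -0.698, -0.113, 0.029]
contact_force: [-1.0, -0.0, 4.1]
width: 0.0001
```

{"fn": "arm_command", "kwargs": {"increments": [0,0,0,0,0.2,0,1]}}

```text
clock: 6.32
position: [0.4093, -0.0373, 0.244]
ee_rot: [0.707, -0.698, -0.113, 0.029]
contact_force: [-2.3, -2.2, 4.7]
width: -0.0003
```

{"fn": "arm_command", "kwargs": {"increments": [0,0,0,0,0.1,0,1]}}

```text
clock: 6.45
position: [0.4094, -0.0373, 0.2431]
ee_rot: [0.707, -0.698, -0.113, 0.029]
contact_force: [-3.7, -1.0, 8.8]
width: -0.0001
```

{"fn": "arm_command", "kwargs": {"increments": [0,0,0,0,0.1,0,1,0,0,0,0,0,0,1]}}

```text
clock: 6.7
position: [0.4094, -0.0373, 0.2429]
ee_rot: [0.707, -0.698, -0.113, 0.029]
contact_force: [-4.3, -2.1, 13.0]
width: 0.0
```

The stick is on its stop: 13 N with almost no travel, at the same height as the paddle's stop. I'll lift out and back towards the robot.

{"fn": "arm_command", "kwargs": {"increments": [0,0,0,0.1,-0.8,0,1,0,0,0,0.2,-1.5,0,1,0,0,0,0.2,-1.7,0,1,0,0,0,0.2,-1.7,0,1,0,0,0,0.2,-1.7,0,1,0,0,0,-0.5,-1.5,0,1,0,0,0,-2,-1.5,0,1,0,0,0,0,0,0,1]}}

```text
clock: 7.7
position: [0.3813, -0.0429, 0.344]
ee_rot: [0.707, -0.698, -0.113, 0.028]
contact_force: [0.9, 0.2, -0.6]
width: -0.0002
```

{"fn": "arm_command", "kwargs": {"increments": [0,0,0,-3,0,0,1,0,0,0,-4,0,0,1,0,0,0,-3,0,0,1,0,0,0,0,0,0,1,0,0,0,0,0,0,1]}}

```text
clock: 8.32
position: [0.2857, -0.0632, 0.3318]
ee_rot: [0.707, -0.698, -0.114, 0.028]
contact_force: [0.7, 0.7, 0.1]
width: 0.0
```

```bash
python3 - <<'E'
from h import *
s=manip.get_state();print(s['clock'],s['contact_force'],s['position'],np.abs(s['qd']).max())
cv2.imwrite("pics/w6.png",vision.get_image("wrist")[:,:,::-1])
cv2.imwrite("pics/s6.png",cv2.resize(vision.get_image("scene")[200:400,250:510,::-1],None,fx=3,fy=3,interpolation=cv2.INTER_CUBIC))
cv2.imwrite("pics/t6.png",cv2.resize(vision.get_image("top")[150:350,280:540,::-1],None,fx=3,fy=3,interpolation=cv2.INTER_CUBIC))
E
```

```text
8.325 [0.69420818 0.74624699 0.0513488 ] [ 0.28574154 -0.06321197  0.33175366] 0.014022442461154321
```

View pics/w6.png

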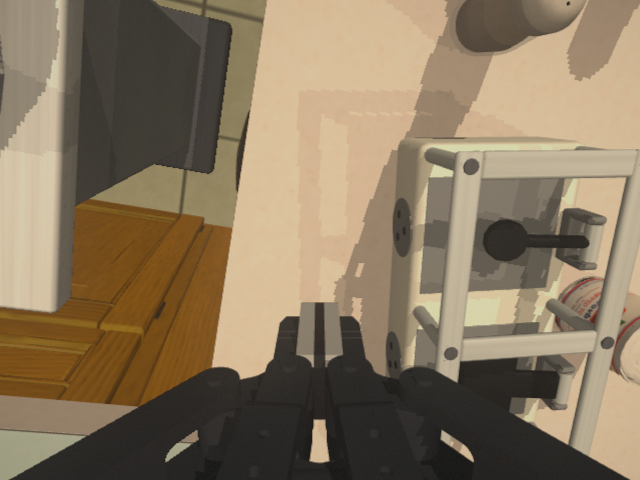

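View pics/s6.png

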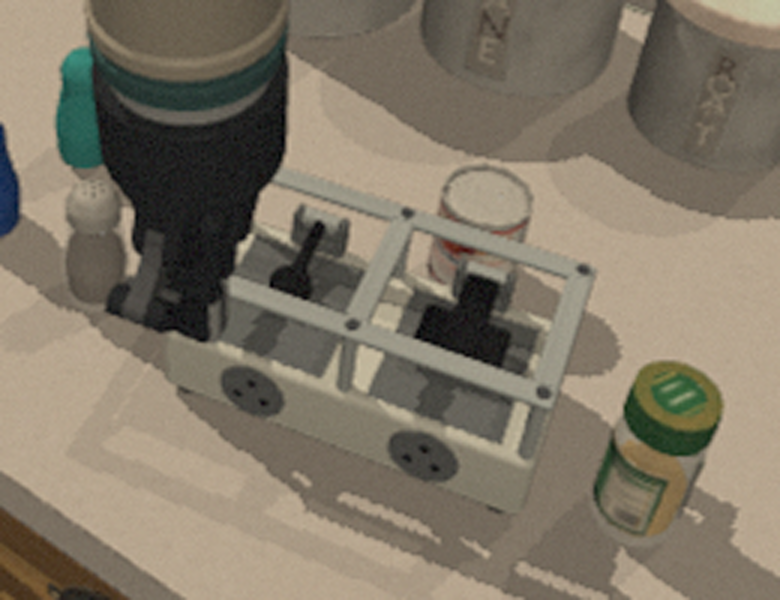

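View pics/t6.png

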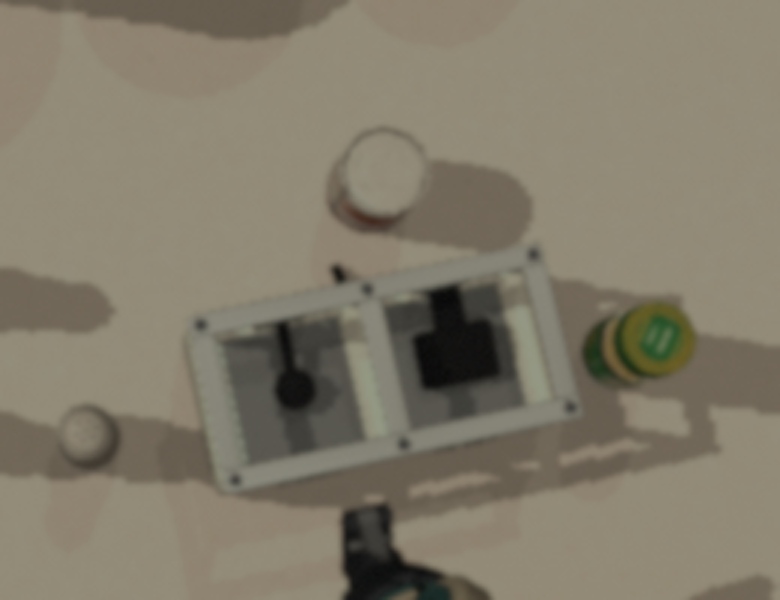

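In the scene view both levers look tilted down and the bystanders are unmoved. I'll check the lever heights with numbers.

```bash
python3 - <<'E'
from h import *
cp=vision.camera_params("wrist")
c,sn=np.cos(.2),np.sin(.2);R=np.array([[c,-sn],[sn,c]])
def W(x,y,z): return [*(R@np.array([x,y])+[.4397,-.0838]),z]
print("screws",proj("wrist",[W(-.047,0,.106),W(.047,0,.106),W(-.047,.102,.106)],cp).round(1),"obs (451,353),(607,343),(470,167)")
for th in(0,.08,.3,.36):
    z=.089-.05*th
    print(th,"wrist stick",proj("wrist",[W(-.001,.051,z)],cp).round(1),"scene stick,paddle",proj("scene",[W(-.001,.051,z),W(-.001,-.051,z)]).round(1))
a=vision.get_image("scene")[245:375,295:495,::-1]; b=cv2.imread("pics/scene0.png")[245:375,295:495]
cv2.imwrite("pics/cmp.png",cv2.resize(np.vstack([b,a]),None,fx=2.9,fy=2.3*0+2.3,interpolation=cv2.INTER_CUBIC))
w=cv2.imread("pics/w6.png")[200:290,450:620];cv2.imwrite("pics/w6c.png",cv2.resize(w,None,fx=4,fy=4,interpolation=cv2.INTER_CUBIC))
E
```

```text
screws [[451.3 354.4]
 [609.  343.8]
 [472.1 166.2]] obs (451,353),(607,343),(470,167)
0 wrist stick [[526.3 252.8]] scene stick,paddle [[346.1 286.4]
 [403.6 306.1]]
0.08 wrist stick [[522.3 250.5]] scene stick,paddle [[345.9 288. ]
 [403.3 307.8]]
0.3 wrist stick [[511.7 244.5]] scene stick,paddle [[345.5 292.4]
 [402.3 312.1]]
0.36 wrist stick [[509. 243.]] scene stick,paddle [[345.4 293.5]
 [402.  313.3]]
```

View pics/cmp.png

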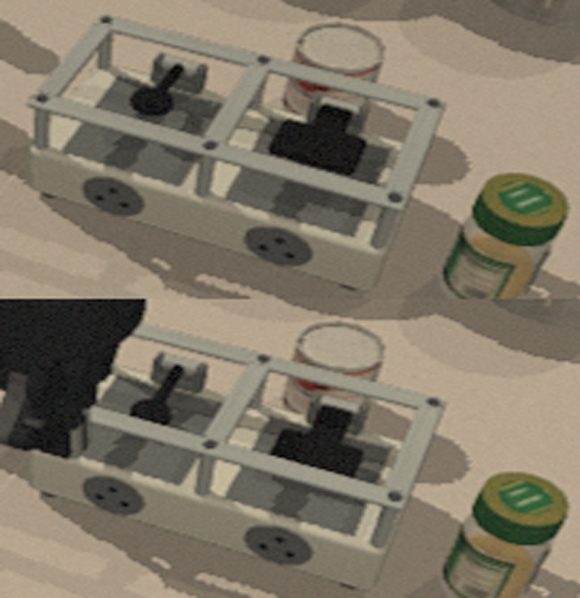

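View pics/w6c.png

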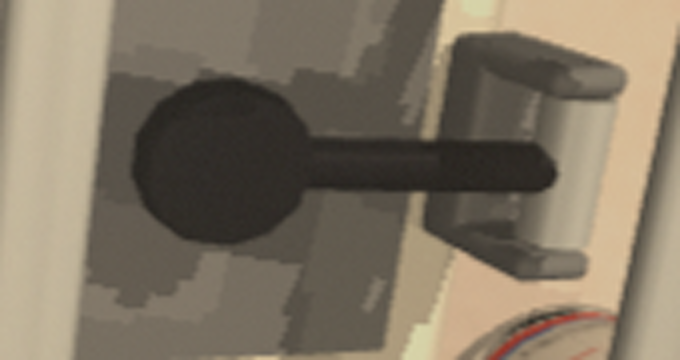

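The stick pad is at (505,240). The prediction is (509,243) fully down and (526,253) up, so it is down. The paddle pad now drops behind the front bar in the scene view, and the bystanders haven't moved.

```bash
python3 -c "
from rig import ticket,manip
print(manip.get_state()['clock'],ticket.sign_off())"
```

```text
the job is handed in; nothing more can be done
8.525 None
```

I pressed the wide paddle down first, then the round-ended lever, through their windows with the gripper shut. Then I lifted straight out, drew the hand back towards the robot and handed the job in at 8.5 s. The sign-off reports no verdict, so the results below are from my own checks.

- **Paddle:** it reached its stop at about 19 N with the tips near 71.5 mm. A wrist picture taken before I moved on to the second lever matched the fully-down prediction.
- **Round-ended lever:** it reached its stop at about 13 N at the same height. The final wrist picture had its pad at (505,240), against (509,243) predicted fully down and (526,253) fully up.
- **Guard and bystanders:** no unexpected force showed up in any reading. In the last pictures the shaker, jar and tin stood where they started, and the hand was clear of everything.
- **Disagreements:** the top and scene cameras differed by about 3 mm on the console's position. I used the average, which the wrist view confirmed to about 2 px. In the final scene view the front bar partly hid the paddle's pad, so I could only judge there that it was still down and did not measure it again.

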